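Reset the tripped water pump with the push stick

TASK

The water pump's control box has tripped: its spring reset button sits deep in the square well in the top of the box, out of reach of fingers. Take the wooden push stick from its sloping rest, stand it upright on the round cork mat and let go, take it again by its head from above, then lower it into the well and press the button fully down for a moment, without forcing it, and let it spring back. Finally stand the stick upright on the cork mat again, and leave everything else where it is.

Things in the scene. Friction and masses are not known exactly. Their poses are not given: they have to be found in the camera images.
- stick: Push stick, 130 mm long, round, 140 g, pale wood, steel foot. Origin: centre of its flat foot end; z runs from foot to head. Foot 35 mm diameter (0 to 20 mm), stem 22 mm (20 to 106), head 30 mm (106 to 130). It starts leaning 45 degrees in the rest; only the stem is free there: pointing down, grip it 78 mm from the foot end. Upright it stands by itself; part the fingers slowly.
- rest: Fixed grey plastic sloping rest, base 150 x 75 x 8 mm, about 135 mm tall. Origin: centre of its underside. Two cradles up to 49 mm wide with 5 mm cheeks: one for the foot (stick's foot end at x -45, y 0, z 40 mm), one on a post at x +53 mm for the head; nothing between them. The stick leans towards the rest's +x.
- mat: Fixed round cork mat, 110 mm diameter, 4 mm thick, lying on the table. Origin: centre of its underside. The stick is stood on it with its foot within about 40 mm of the centre.
- box: Fixed white plastic pump control box, 150 (x) x 130 (y) x 115 (z) mm. Origin: centre of its underside. A square vertical well opens in the centre of its top, with a narrow grey rim 3 mm high or less.
- well (a point): Centre of the mouth of the well, level with the box's top, 115 mm above the table. Well 50 x 50 mm, sides parallel to the box's x and y (this point's axes are the box's), smooth upright walls. The button's flat top, 34 mm diameter, fills most of its bottom; its depth differs from box to box, 71 to 84 mm below this point, is not measured and must be felt.
- reset (a joint): Travel of the reset button (m): 0 out, 0.006 fully down. Spring: about 3 N to start it, 9 N when fully down, then a hard stop. Above 0.005 counts as fully down, below 0.001 as sprung back. The switch is damaged by more than 40 N between the stick and the box.
- jar: Bystander: loose glass jar with a steel lid, 76 mm diameter, 120 mm tall, upright. Origin: centre of its underside.
- softener: Bystander: loose white bottle, 72 mm diameter, 210 mm tall, upright. Origin: centre of its underside.
- soap: Bystander: loose bar of soap, 90 x 60 x 30 mm. Origin: centre of its underside.
Things that resemble listed ones, but are neither listed nor needed, are in the scene too. Of the things that look like the stick, the larger one is meant.

How it is judged:
By the outcome, as a careful person would: the job done as asked, in the order asked, and still so for the second after the job is handed in, with the robot touching nothing.
It also fails if it takes over 72 s, if anything falls off the work surface, if the arm or the gripper's body presses on something with over 40 N, if the wrist force passes 120 N, or if a joint passes its speed limit or range.

ROBOT

A 6-joint arm with a two-finger parallel gripper is mounted at the origin on the work surface. World frame = base frame: x ahead of the robot, y to its left, z up, the work surface at z = 0. Lengths are in m, angles in rad, forces in N, time in s.
With the tool pointing down it reaches from about 0.4 to 0.825 m from the base axis. Payload 7 kg.
Tool frame: the origin (TCP) lies between the finger pads; the fingertips stand 22 mm ahead of it and the grasp point (between the pads) lies 3 mm ahead of it; z points along the fingers, y is the line along which they close (so a half turn about z gives the same grasp; the last joint's range is limited). The gripper opens to 85 mm and grips with 20 to 120 N. Pads are 22 mm wide; open, the fingers measure 114 mm over their backs; the gripper's body (76 mm by 85 mm) begins 54 mm behind the grasp point. The pads swing forward as they close: fully open they stand 13 mm farther back than shut.
Start: joints at [-0.913, 0.359, 0.012, 0, -1.224, -0.288], TCP at [0.244, -0.629, 0.253] pointing down, gripper open.
Joint ranges: [-3.07, 3.07], [-1.43, 2.12], [-1.02, 1.25], [-3.03, 1.67], [-3.05, -0], [-3.03, 3.03]. Speed limits (rad/s): [2.39, 2.39, 3.01, 3.14, 3.14, 3.14].

INTERFACE

Orientations are given as [roll, pitch, yaw] about the fixed x, y, z axes, in that order (R = Rz(yaw) Ry(pitch) Rx(roll)).
In Python, from plant import manip, vision gives the robot as it stands.
- The arm moves only by the tool drive_tool, never from a script. Its argument "increments" is a list of rows, each an object with "linear": the shift along the tool's x, y, z in cm, a list of three; "turn": the turn, a rotation vector about the tool's x, y, z in degrees, a list of three; "hand": the closure, from 0 (fully open) to 1 (shut). A call has 1 to 10 rows; each row is the pose to reach, as a shift and turn from the pose commanded when the call began, along the tool's axes at that moment; what a row does not reach only later rows make up. A row lasts 1/10 s, in which the tool goes at most 50 mm and 8.59 degrees, less where a joint would pass 70% of its speed; a pose out of reach is approached as far as the arm can. A call with a gripper value outside its range is refused whole. The fingers move at their own pace and stop on an object; the grip force is fixed at half the most. Time passes only in rows, so rows that repeat a pose let the fingers close. It gives the time, the measured TCP pose, the force, the opening and the grip force at its end, in the units of the state.
- manip.read_state(): the state, without advancing time (a new reading comes with each control period).
- vision.capture(name): name is "scene" or "top" or "wrist"; returns a dict with "frame" (400x640x3 uint8, red, green, blue), "range_z" (400x640 float32, m along the optical axis (not along the pixel's ray), 0 where there is no reading), "K" (3x3 intrinsics, pixels), "distortion" ([k1, k2, p1, p2, k3] as OpenCV has them; the pictures are not rectified), "extrinsics" (4x4, takes a point from world to camera coordinates). Camera axes: x right, y down, z forward; pixel columns grow to the right and rows downward; lengths in m; the calibration is good to about 2 mm. A picture is of the moment at which its call begins.
- manip.hand_in(): hands the job in; it is judged then, once.
The state is a dict: "t": time; "joint_pos": joint angles; "qd": joint speeds; "effort": joint torques, N m; "position": TCP position; "ee_rot": TCP orientation; "contact_force": force on the tool from outside, world axes, zero at the start; "moment": the same for the moment, N m; "width": finger opening in m; "grasp_force": force on a finger pad.
Only numpy, scipy, OpenCV 4.12 (cv2) and the standard library are available. Lean on these libraries where they do the work, as an engineer would, in place of code of your own. Each camera call takes 0.05 s, during which the arm holds its last target. There are 200 camera calls.

## Working session

There is one attempt and no reset: what is moved stays moved. The work goes in short steps, Python scripts to look and compute and a tool call to move; the robot and the scene stay as the last step left them, time stands still between calls to the robot, and variables do not carry over. Pictures are saved under pics/ and viewed, at most 10 in all, crops included, and the job is handed in when it is done.

Besides the shell and the picture viewer there is one more tool, called after "Call:" as name(argument=value, ...), one argument or row to a line, values as JSON. drive_tool: Moves the arm, as the interface text tells. Its arguments: {"type":"object","properties":{"increments":{"type":"array"}},"required":["increments"]}

```bash
mkdir -p pics; ls; python3 - <<'E'
from plant import manip, vision
import cv2, numpy as np
print(manip.read_state())
for n in("scene","top"):
    c=vision.capture(n); np.savez(f"{n}0.npz",**c); cv2.imwrite(f"pics/{n}0.png",c["frame"][:,:,::-1])
    print(n,c["K"],c["distortion"],c["extrinsics"])
E
```

```text
pics
{'t': 0.0, 'joint_pos': array([-9.12895928e-01,  3.59373139e-01,  1.10596849e-02, -3.52402348e-04,
       -1.22408054e+00, -2.88116067e-01]), 'qd': array([-2.20419016e-04,  1.35423302e-03,  1.74297140e-03, -9.11265716e-05,
        1.56290056e-04,  1.13522180e-03]), 'effort': array([-1.83499244e-03, -5.83327746e+01,  2.93402267e+01,  6.93644464e+00,
       -6.22397522e-03,  1.16819109e-05]), 'position': array([ 0.24378571, -0.62896635,  0.25237249]), 'ee_rot': array([ 3.13996670e+00, -1.36390618e-04, -2.77192823e+00]), 'contact_force': array([-0.56230987,  0.67591809,  0.42808965]), 'moment': array([-0.01243354, -0.01460498, -0.00175717]), 'grasp_force': 0.0, 'width': 0.0855592475953734}
scene [[454.40553446   0.         319.41959004]
 [  0.         454.40553446 199.28682929]
 [  0.           0.           1.        ]] [-0.00625753  0.          0.          0.          0.        ] [[-0.78070273  0.62471337 -0.01537676  0.47487915]
 [ 0.40823199  0.49122734 -0.76944288 -0.16850401]
 [-0.47312777 -0.60698344 -0.63853051  1.3081737 ]
 [ 0.          0.          0.          1.        ]]
top [[454.94633839   0.         324.03432789]
 [  0.         454.94633839 197.77183451]
 [  0.           0.           1.        ]] [-0.09065012  0.          0.          0.          0.        ] [[ 0.05230304 -0.99862752  0.00273275 -0.0188832 ]
 [-0.97824625 -0.05178528 -0.20087946  0.59858316]
 [ 0.20074527  0.0078333  -0.97961216  0.98013171]
 [ 0.          0.          0.          1.        ]]
```

View pics/scene0.png

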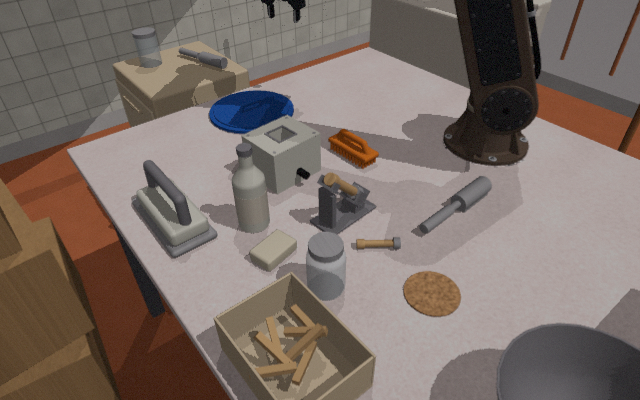

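View pics/top0.png

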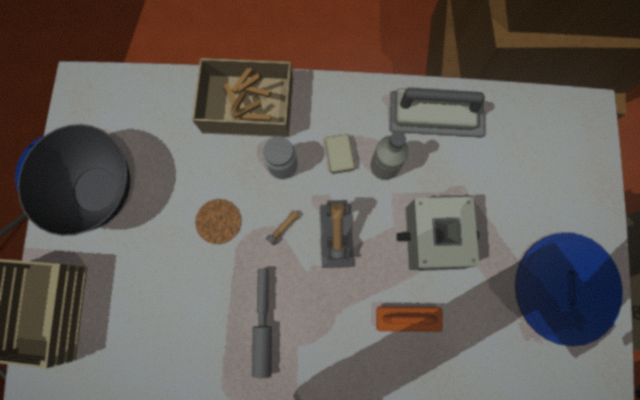

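The scene view shows two candidates. One is the pale stick in the grey rest (top 337,230; scene 342,190). The other is a small stick lying on the table (top 285,227; scene 378,243). The larger one, in the rest at 45°, fits the description. The mat is at top (218,221), the box at (443,233), the jar at (281,157), the softener at (390,158) and the soap at (340,153).

```bash
cat > h.py <<'E'
import numpy as np, cv2
def load(n): return dict(np.load(n))
def rays(c,uv):
    uv=np.asarray(uv,float).reshape(-1,1,2)
    n=cv2.undistortPoints(uv,c["K"],c["distortion"])[:,0]
    return np.c_[n,np.ones(len(n))]
def w(c,p):  # camera->world
    E=c["extrinsics"]; return (p-E[:3,3])@E[:3,:3]
def cloud(c):
    h,ww=c["range_z"].shape; v,u=np.mgrid[:h,:ww]
    r=rays(c,np.c_[u.ravel(),v.ravel()])
    P=w(c,r*c["range_z"].reshape(-1,1)).reshape(h,ww,3); P[c["range_z"]==0]=np.nan
    return P
def onplane(c,uv,z):
    r=rays(c,uv); o=w(c,np.zeros((1,3)))[0]; d=w(c,r)-o
    return o+d*((z-o[2])/d[:,2])[:,None]
E
python3 - <<'E'
from h import *
for n in("top","scene"):
    c=load(n+"0.npz");P=cloud(c);X,Y,Z=np.moveaxis(P,2,0);I=c["frame"].astype(int)
    hsv=cv2.cvtColor(c["frame"],cv2.COLOR_RGB2HSV)
    print(n)
    def reg(u0,u1,v0,v1):
        m=np.zeros(Z.shape,bool);m[v0:v1,u0:u1]=1;return m
    R={"top":dict(mat=(190,250,190,250),box=(400,490,185,280),rest=(310,365,190,275),jar=(255,305,130,185),soft=(365,415,125,185),soap=(320,360,128,178)),
       "scene":dict(mat=(395,470,265,320),box=(235,330,110,200),rest=(305,385,165,240),jar=(300,352,230,302),soft=(228,275,140,238),soap=(245,302,228,272))}[n]
    wood=(hsv[...,1]>70)&(hsv[...,0]<25)
    m=reg(*R["mat"])&wood; q,_=cv2.findContours(m.astype(np.uint8),0,1);q=max(q,key=cv2.contourArea)
    s=onplane(c,q[:,0],.004); (cx,cy),r=cv2.minEnclosingCircle(s[:,:2].astype(np.float32)); print("mat",cx,cy,r,np.nanmedian(Z[m]))
    m=reg(*R["box"])&(Z>.105)&(Z<.13); print("boxtop z",np.nanmedian(Z[m]),m.sum())
    print("box",cv2.minAreaRect(P[m][:,:2].astype(np.float32)))
    m=reg(*R["rest"])&wood&(Z>.03); p=P[m]; print("stick n",len(p),p[:,2].min(),p[:,2].max())
    mu=p.mean(0);d=np.linalg.svd(p-mu)[2][0];d*=np.sign(d[2]);t=(p-mu)@d;print(mu,d,t.min(),t.max(), mu+t.max()*d, mu+t.min()*d)
    m=reg(*R["rest"])&(Z>.003)&(Z<.016);print("restbase",cv2.minAreaRect(P[m][:,:2].astype(np.float32)),m.sum())
    m=reg(*R["rest"])&(Z>.02)&~wood;print("rest hi",P[m].mean(0),Z[m].max())
    for k in("jar","soft","soap"):
        m=reg(*R[k])&(Z>.02);print(k,cv2.minAreaRect(P[m][:,:2].astype(np.float32)),Z[m].max())
    b=(P[R["box"][2]:R["box"][3],R["box"][0]:R["box"][1]])
c=load("scene0.npz");t=load("top0.npz")
a=cv2.resize(t["frame"][180:285,265:375],None,fx=3.6,fy=3.6,interpolation=2);b=cv2.resize(c["frame"][160:265,300:410],None,fx=3.6,fy=3.6,interpolation=2)
cv2.imwrite("pics/crop1.png",np.hstack([a,b])[:,:,::-1])
E
```

```text
top
mat 0.5403754115104675 0.2648264467716217 0.054503947496414185 0.004433480892603
boxtop z 0.11497723308684556 3767
box ((0.5283815264701843, -0.25466299057006836), (0.1516212373971939, 0.13270388543605804), 4.587861061096191)
stick n 458 0.04975711683051205 0.14436477432115472
[ 0.53131224 -0.01889538  0.10706299] [0.71497146 0.04988448 0.69737174] -0.0672815109048474 0.04589931521924566 [ 0.56412894 -0.01660572  0.13907188] [ 0.48320788 -0.02225169  0.06014277]
restbase ((0.5307747721672058, -0.022453710436820984), (0.20168519020080566, 0.1297917366027832), 2.984994649887085) 1226
rest hi [ 0.50913861 -0.02206533  0.07240648] 0.13590672683471985
jar ((0.7133774757385254, 0.1307607740163803), (0.13073301315307617, 0.07920033484697342), 20.781532287597656) 0.1260269665522969
soft ((0.7358050346374512, -0.142578125), (0.0718005895614624, 0.15216396749019623), 70.23744201660156) 0.21417728034469014
soap ((0.7201103568077087, -0.019975289702415466), (0.09076225757598877, 0.05987013131380081), 12.296819686889648) 0.036541977463250226
scene
mat 0.5425996780395508 0.2680845856666565 0.0
[... 308 characters left out ...]
0.07537984296847389 0.040142852990457625 [ 0.56948456 -0.01126089  0.13412692] [ 0.48815438 -0.01143539  0.05208507]
restbase ((0.4855884611606598, -0.06895843148231506), (0.2582727372646332, 0.15780173242092133), 54.29637908935547) 919
rest hi [ 0.56172707 -0.00320119  0.07059288] 0.13890367678018425
jar ((0.7188447713851929, 0.13765552639961243), (0.13387943804264069, 0.07335273176431656), 25.28973960876465) 0.12177742554777976
soft ((0.6581308245658875, -0.17193488776683807), (0.2822341322898865, 0.08695614337921143), 53.68401336669922) 0.21046708811807377
soap ((0.7214736342430115, -0.015513837337493896), (0.09052610397338867, 0.06148458272218704), 12.529425621032715) 0.03253440213667858
```

View pics/crop1.png

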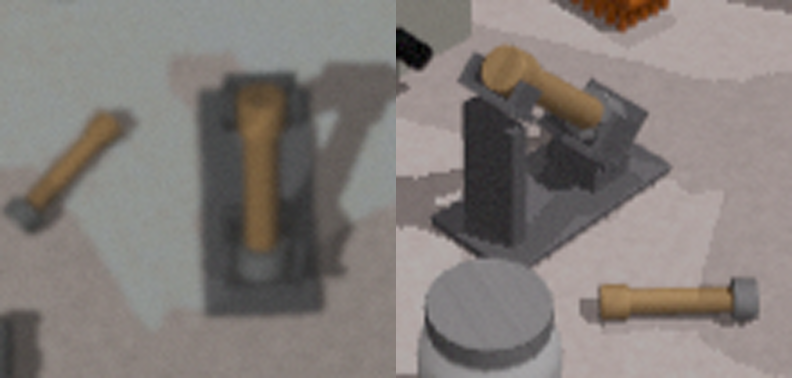

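The crop confirms it. The stick in the rest (crop 260,180) is clearly larger than the loose decoy (crop 70,170 and 680,300), and its head leans towards +x. Next I'll measure the rest base outline and the well mouth.

```bash
python3 - <<'E'
from h import *
T=load("top0.npz");S=load("scene0.npz")
def hole(c,u0,u1,v0,v1,name):
    P=cloud(c);Z=P[...,2]
    m=(Z[v0:v1,u0:u1]>.108)&(Z[v0:v1,u0:u1]<.125)
    m=m.astype(np.uint8); m=cv2.morphologyEx(m,cv2.MORPH_CLOSE,np.ones((2,2),np.uint8))
    q,h=cv2.findContours(m,cv2.RETR_CCOMP,1)
    i=max([i for i in range(len(q)) if h[0][i][3]<0],key=lambda i:cv2.contourArea(q[i]))
    o=onplane(c,q[i][:,0]+[u0,v0],.115)[:,:2].astype(np.float32);print(name,"outer",cv2.minAreaRect(o))
    for j in range(len(q)):
        if h[0][j][3]==i and cv2.contourArea(q[j])>50:
            o=onplane(c,q[j][:,0]+[u0,v0],.116)[:,:2].astype(np.float32);print(name,"hole",cv2.minAreaRect(o))
hole(T,395,495,180,285,"top");hole(S,230,335,105,200,"scene")
# rest base in top: dark & low sat, contour on z=.008
g=T["frame"][185:280,310:365].astype(int); P=cloud(T)[185:280,310:365]
m=(P[...,2]>.0045)&(P[...,2]<.011)&(g.max(2)<95); print(m.sum())
m=(P[...,2]>.0045)&(g.max(2)<200)&(P[...,2]<.2)
m=cv2.morphologyEx(m.astype(np.uint8),cv2.MORPH_OPEN,np.ones((3,3),np.uint8))
q,_=cv2.findContours(m,0,1);q=max(q,key=cv2.contourArea)
print("rest@8mm",cv2.minAreaRect(onplane(T,q[:,0]+[310,185],.008)[:,:2].astype(np.float32)))
# stick axis in top: stem row centres cast to plane at axis height
hsv=cv2.cvtColor(T["frame"],cv2.COLOR_RGB2HSV)[185:280,310:365]
wd=(hsv[...,1]>70)&(hsv[...,0]<25)
for r in range(8,75,8):
    cs=np.where(wd[r])[0]
    if len(cs):
        z=np.nanmedian(P[r,cs,2])
        print(r+185,cs.min()+310,cs.max()+310,z.round(4),onplane(T,[[cs.mean()+310,r+185]],z)[0].round(4))
E
```

```text
top outer ((0.5261110663414001, -0.25566303730010986), (0.1513071060180664, 0.13319779932498932), 4.543387413024902)
top hole ((0.525959312915802, -0.2553069293498993), (0.05210615694522858, 0.050414882600307465), 4.491422653198242)
scene outer ((0.5334736108779907, -0.2406720221042633), (0.1536458134651184, 0.1362411081790924), 4.09621524810791)
scene hole ((0.5329940915107727, -0.24137131869792938), (0.048272039741277695, 0.04660286754369736), 2.206045389175415)
833
rest@8mm ((0.5262863636016846, -0.020988255739212036), (0.16029095649719238, 0.07476399838924408), 4.802549839019775)
209 331 343 0.1386 [ 0.5602 -0.0165  0.1386]
217 332 342 0.1279 [ 0.5449 -0.0175  0.1279]
225 333 341 0.1083 [ 0.5306 -0.0188  0.1083]
233 333 341 0.0914 [ 0.5155 -0.02    0.0914]
241 333 341 0.0768 [ 0.4995 -0.0212  0.0768]
249 335 339 0.0623 [ 0.4832 -0.0225  0.0623]
```

```bash
cat > go.py <<'E'
import sys; from plant import manip; import numpy as np
from scipy.spatial.transform import Rotation as Ro
def to(p,R,s=None):
    s=s or manip.read_state(); R0=Ro.from_euler("xyz",s["ee_rot"])
    l=R0.inv().apply(np.array(p)-s["position"])*100
    t=(R0.inv()*R).as_rotvec(degrees=True)
    print("linear",l.round(2),"turn",t.round(2),"dist",np.linalg.norm(l).round(1),np.linalg.norm(t).round(1)); return l,t
E
python3 - <<'E'
from go import *
to([.535,-.0185,.25],Ro.from_euler("xyz",[180,0,-175.4],degrees=True))
E
```

```text
linear [-49.21  46.4    0.31] turn [ 0.09 -0.02 16.58] dist 67.6 16.6
```

Call:
drive_tool(
  increments=[
    {"linear":[-3,3,0],"turn":[0,0,1],"hand":0},
    {"linear":[-6,6,0],"turn":[0,0,2],"hand":0},
    {"linear":[-9,9,0],"turn":[0,0,3],"hand":0},
    {"linear":[-12,12,0],"turn":[0,0,4],"hand":0},
    {"linear":[-15,15,0],"turn":[0,0,5],"hand":0},
    {"linear":[-18,18,0],"turn":[0,0,6],"hand":0},
    {"linear":[-21,21,0],"turn":[0,0,7],"hand":0},
    {"linear":[-24,24,0],"turn":[0,0,8],"hand":0},
    {"linear":[-26.5,26.5,0],"turn":[0,0,9],"hand":0},
    {"linear":[-28.2,28.5,0],"turn":[0,0,10],"hand":0},
  ],
)

```text
t: 1.1
position: [0.4044, -0.2598, 0.2532]
ee_rot: [3.141, 0.0, -2.946]
contact_force: [0.7, 0.7, -0.1]
width: 0.0856
grasp_force: 0.0
```

```bash
python3 - <<'E'
from go import *
to([.535,-.0185,.22],Ro.from_euler("xyz",[180,0,-175.4],degrees=True))
E
```

```text
linear [-17.5   21.13   3.33] turn [0.01 0.01 6.61] dist 27.6 6.6
```

Call:
drive_tool(
  increments=[
    {"linear":[-1.8,2.1,0],"turn":[0,0,1],"hand":0},
    {"linear":[-4,5,0],"turn":[0,0,2],"hand":0},
    {"linear":[-7,8.5,0.5],"turn":[0,0,3],"hand":0},
    {"linear":[-10,12,1],"turn":[0,0,4],"hand":0},
    {"linear":[-13,15.5,2],"turn":[0,0,5],"hand":0},
    {"linear":[-15.5,18.5,3],"turn":[0,0,6],"hand":0},
    {"linear":[-17,20.4,3.3],"turn":[0,0,6.6],"hand":0},
    {"linear":[-17.5,21.1,3.3],"turn":[0,0,6.6],"hand":0},
    {"linear":[-17.5,21.1,3.3],"turn":[0,0,6.6],"hand":0},
  ],
)

```text
t: 2.0
position: [0.5347, -0.02, 0.2199]
ee_rot: [-3.141, -0.001, -3.06]
contact_force: [0.3, -0.3, -0.3]
width: 0.0854
grasp_force: 0.0
```

```bash
python3 - <<'E'
from h import *; from go import *; from plant import vision
s=manip.read_state(); print(s["position"],s["ee_rot"],s["t"])
c=vision.capture("wrist"); np.savez("w1.npz",**c); cv2.imwrite("pics/w1.png",c["frame"][:,:,::-1])
P=cloud(c);Z=P[...,2];hsv=cv2.cvtColor(c["frame"],cv2.COLOR_RGB2HSV)
wd=(hsv[...,1]>70)&(hsv[...,0]<25)&(Z>.04)&(Z<.16)
m=wd.astype(np.uint8);n,l,st,ce=cv2.connectedComponentsWithStats(m);k=1+st[1:,4].argmax();print(st[k],ce[k])
p=P[l==k]; mu=p.mean(0);d=np.linalg.svd(p-mu)[2][0];print(mu,d,p.min(0),p.max(0))
for x in np.arange(.48,.58,.01):
    q=p[abs(p[:,0]-x)<.002]
    if len(q): print(x.round(3),q[:,1].min().round(4),q[:,1].max().round(4),q[:,2].max().round(4))
E
```

```text
[ 0.5346683  -0.02002255  0.21985478] [-3.14138538e+00 -1.01160602e-03 -3.05983005e+00] 2.0
[ 300  135   38  125 3451] [318.14807302 203.37525355]
[ 0.5307094  -0.01973825  0.10758358] [0.70254182 0.0599799  0.70911029] [ 0.48192004 -0.03378845  0.04013844] [ 0.57659823 -0.00077243  0.14171736]
0.48 -0.0201 -0.0201 0.0622
0.49 -0.0335 -0.0128 0.072
0.5 -0.0325 -0.0101 0.0823
0.51 -0.0324 -0.0108 0.0922
0.52 -0.0313 -0.0103 0.1021
0.53 -0.0302 -0.0098 0.1123
0.54 -0.0291 -0.0083 0.1291
0.55 -0.0326 -0.0039 0.1392
0.56 -0.0317 -0.0027 0.1407
0.57 -0.0333 -0.0032 0.1305
```

View pics/w1.png

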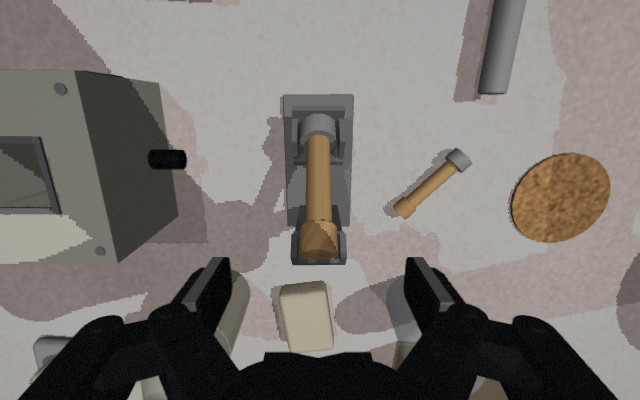

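The wrist view shows the stick in the rest running from foot (317,128) to head (318,243), the decoy at (432,185), the mat at (561,197) and the well at the left (25,175). From this, the grip point 78 mm up the stick is about (0.529, -0.020, 0.095), so I'm moving in.

Call:
drive_tool(
  increments=[
    {"linear":[0.2,0,1.5],"turn":[0,0,0],"hand":0},
    {"linear":[0.4,0,3.5],"turn":[0,0,0],"hand":0},
    {"linear":[0.5,0,5.5],"turn":[0,0,0],"hand":0},
    {"linear":[0.6,0,7.5],"turn":[0,0,0],"hand":0},
    {"linear":[0.6,0,9.5],"turn":[0,0,0],"hand":0},
    {"linear":[0.6,0,11.2],"turn":[0,0,0],"hand":0},
    {"linear":[0.6,0,12.0],"turn":[0,0,0],"hand":0},
    {"linear":[0.6,0,12.2],"turn":[0,0,0],"hand":0.3},
    {"linear":[0.6,0,12.2],"turn":[0,0,0],"hand":0.6},
    {"linear":[0.6,0,12.2],"turn":[0,0,0],"hand":1},
  ],
)

```text
t: 3.05
position: [0.5291, -0.0213, 0.0992]
ee_rot: [3.141, 0.001, -3.062]
contact_force: [-0.5, 0.7, 0.9]
width: 0.0439
grasp_force: 0.0
```

Call:
drive_tool(
  increments=[
    {"linear":[0,0,0],"turn":[0,0,0],"hand":1},
    {"linear":[0,0,0],"turn":[0,0,0],"hand":1},
    {"linear":[0,0,0],"turn":[0,0,0],"hand":1},
    {"linear":[0,0,0],"turn":[0,0,0],"hand":1},
    {"linear":[0,0,0],"turn":[0,0,0],"hand":1},
    {"linear":[0,0,0],"turn":[0,0,0],"hand":1},
  ],
)

```text
t: 3.65
position: [0.529, -0.021, 0.0992]
ee_rot: [3.141, 0.001, -3.061]
contact_force: [-1.6, 0.8, 4.9]
width: 0.0202
grasp_force: 58.4
```

Call:
drive_tool(
  increments=[
    {"linear":[0.1,0,-0.5],"turn":[0,0,0],"hand":1},
    {"linear":[0.4,0,-1.2],"turn":[0,0,0],"hand":1},
    {"linear":[0.8,0,-2.2],"turn":[0,0,0],"hand":1},
    {"linear":[1,0,-3.6],"turn":[0,0,0],"hand":1},
    {"linear":[1,0,-5.2],"turn":[0,0,0],"hand":1},
    {"linear":[1,0,-7],"turn":[0,0,0],"hand":1},
    {"linear":[1,0,-9],"turn":[0,0,0],"hand":1},
    {"linear":[1,0,-10.5],"turn":[0,0,0],"hand":1},
    {"linear":[1,0,-11],"turn":[0,0,0],"hand":1},
  ],
)

```text
t: 4.55
position: [0.5191, -0.0219, 0.2107]
ee_rot: [3.141, 0.003, -3.061]
contact_force: [0.2, -0.0, -0.5]
width: 0.0204
grasp_force: 58.6
```

```bash
python3 - <<'E'
from h import *; from go import *; from plant import vision
s=manip.read_state(); print(s["position"],s["ee_rot"],s["contact_force"],s["width"],s["joint_pos"])
R0=Ro.from_euler("xyz",s["ee_rot"])
# upright: rotate about horizontal axis perpendicular to stick (yaw 4.8deg), then yaw so tool points radially at mat
yr=np.deg2rad(4.8); ax=np.array([-np.sin(yr),np.cos(yr),0])
R1=Ro.from_rotvec(-ax*np.pi/4)*R0
for y in (0,20):
    R=Ro.from_euler("z",y,degrees=True)*R1
    print(R.apply([0,0,1])); to([.541,.266,.004+.078+.0021+.07],R)
c=vision.capture("wrist"); cv2.imwrite("pics/w2.png",c["frame"][:,:,::-1])
E
```

```text
[ 0.51911501 -0.02192949  0.21067481] [ 3.14110972  0.00325412 -3.06125914] [ 0.17857811 -0.02995258 -0.51015267] 0.0203646307952032 [ 3.36129831e-01  1.34831409e-01 -3.91847173e-01  4.12737965e-04
 -1.04084736e+00 -1.82679991e+00]
[ 0.70687766  0.05983156 -0.70480079]
linear [-4.47 28.52  5.69] turn [-1.5e-01 -4.5e+01 -2.0e-02] dist 29.4 45.0
[ 0.64378413  0.29798968 -0.70480079]
linear [-4.47 28.52  5.69] turn [ -8.07 -44.5  -18.95] dist 29.4 49.0
```

View pics/w2.png

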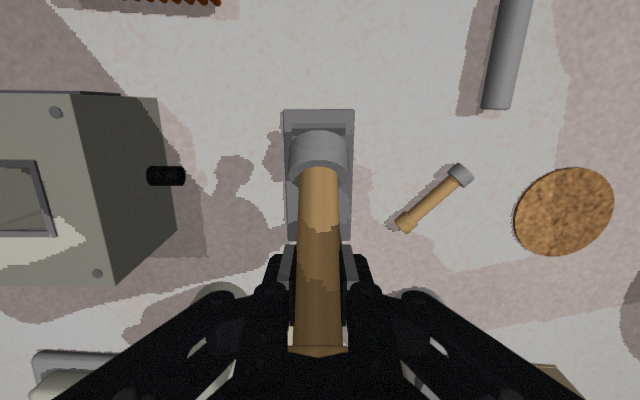

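The stick is held securely clear of the rest, with its foot at (318,150) and head at (318,345). Now I'll carry it to the mat while uprighting it.

Call:
drive_tool(
  increments=[
    {"linear":[-0.3,2,0],"turn":[0,-4,0],"hand":1},
    {"linear":[-0.8,5,0],"turn":[0,-9,0],"hand":1},
    {"linear":[-1.4,8.5,0],"turn":[0,-14,0],"hand":1},
    {"linear":[-2,12.5,0],"turn":[0,-19.5,0],"hand":1},
    {"linear":[-2.6,16.5,0],"turn":[0,-25,0],"hand":1},
    {"linear":[-3.2,20.5,0],"turn":[0,-30.5,0],"hand":1},
    {"linear":[-3.8,24,0],"turn":[0,-36,0],"hand":1},
    {"linear":[-4.2,26.5,1],"turn":[0,-41,0],"hand":1},
    {"linear":[-4.5,28,2],"turn":[0,-44,0],"hand":1},
    {"linear":[-4.5,28.5,3],"turn":[0,-45,0],"hand":1},
  ],
)

```text
t: 5.6
position: [0.5254, 0.1435, 0.3028]
ee_rot: [3.126, 0.683, -3.007]
contact_force: [-0.1, -0.4, -2.2]
width: 0.0206
grasp_force: 59.1
```

Call:
drive_tool(
  increments=[
    {"linear":[0,0,0],"turn":[0,0,0],"hand":1},
    {"linear":[0,0,0],"turn":[0,0,0],"hand":1},
  ],
)

```text
t: 5.8
position: [0.5255, 0.1437, 0.3013]
ee_rot: [3.125, 0.68, -3.008]
contact_force: [0.0, 0.1, -1.3]
width: 0.0204
grasp_force: 59.1
```

```bash
cat > up.py <<'E'
from h import *; from go import *; from plant import vision
def stick(name,box,tag,zmin=.03):
    c=vision.capture(name); np.savez(tag+".npz",**c); cv2.imwrite(f"pics/{tag}.png",c["frame"][:,:,::-1])
    P=cloud(c);x0,x1,y0,y1,z1=box
    hsv=cv2.cvtColor(c["frame"],cv2.COLOR_RGB2HSV)
    m=(P[...,0]>x0)&(P[...,0]<x1)&(P[...,1]>y0)&(P[...,1]<y1)&(P[...,2]>zmin)&(P[...,2]<z1)&(hsv[...,1]>70)&(hsv[...,0]<25)
    return c,P,m
E
python3 - <<'E'
from up import *
s=manip.read_state(); print(s["position"],s["ee_rot"],s["contact_force"])
R0=Ro.from_euler("xyz",s["ee_rot"]);print(R0.as_matrix().round(3).tolist())
c,P,m=stick("scene",(.45,.63,.18,.35,.3),"s2");p=P[m];print(len(p))
v,u=np.where(m);print(u.min(),u.max(),v.min(),v.max())
if len(p):
    mu=p.mean(0);d=np.linalg.svd(p-mu)[2][0];print(mu,d*np.sign(d[2]),p.min(0),p.max(0))
E
```

```text
[0.52552149 0.14367822 0.30132891] [ 3.12535523  0.68044823 -3.00849238] [ 0.03816306  0.11755783 -1.32482994]
[[-0.77, -0.143, 0.621], [-0.103, 0.99, 0.1], [-0.629, 0.013, -0.777]]
0Traceback (most recent call last):
  File "<stdin>", line 5, in <module>
    return umr_minimum(a, axis, None, out, keepdims, initial, where)
ValueError: zero-size array to reduction operation minimum which has no identity
```

```bash
python3 - <<'E'
from go import *
s=manip.read_state(); print(s["joint_pos"].round(3),s["qd"].round(3),s["t"])
R0=Ro.from_euler("xyz",s["ee_rot"]);z=R0.apply([0,0,1])
yr=np.deg2rad(4.8);
up=Ro.from_euler("xyz",[3.14111,.00325,-3.06126])
lean=up.inv().apply([np.cos(yr)/2**.5,np.sin(yr)/2**.5,.5**.5]) # stick dir in tool
print(lean,R0.apply(lean))
E
```

```text
[ 0.611 -0.221 -1.017  1.099 -0.314 -3.03 ] [ 0.003  0.016  0.001  0.001 -0.001 -0.001] 5.85
[-0.70939695  0.00277485 -0.70480371] [0.10902262 0.00631585 0.9940192 ]
```

```bash
cat > fk.py <<'E'
import numpy as np
from scipy.spatial.transform import Rotation as Ro
from scipy.optimize import least_squares
lo=np.array([-3.07,-1.43,-1.02,-3.03,-3.05,-3.03]);hi=np.array([3.07,2.12,1.25,1.67,0,3.03])
def fk(q,k,full=False):
    h,a,f,o,L=k[:5]; r=lambda ax,t:Ro.from_euler(ax,t)
    R=r("z",q[0]); p=np.array([0,0,h]); R2=R*r("y",q[1]); p=p+R2.apply([0,0,a]); el=p
    R3=R2*r("y",-q[2]); R4=R3*r("x",q[3]*k[5]); p=p+R3.apply([f,0,0])+R4.apply([0,o,0]); w=p
    R5=R4*r("y",-q[4]); p=p+R5.apply([L,0,0])
    R6=R5*Ro.from_euler("y",np.pi/2)*r("z",-q[5]+k[6])
    return (p,R6,el,w) if full else (p,R6)
E
cat > K.py <<'E'
from fk import *
D=[([-.9129,.3594,.0111,0,-1.2241,-.2881],[.24379,-.62897,.25237],[3.13997,0,-2.77193]),
([.33613,.13483,-.39185,0,-1.04085,-1.8268],[.51912,-.02193,.21067],[3.14111,.00325,-3.06126]),
([.611,-.221,-1.017,1.099,-.314,-3.03],[.52552,.14368,.30133],[3.12535,.68045,-3.00849])]
def res(k):
    e=[]
    for q,p,r in D:
        P,R=fk(q,k); e+=list(P-p)+list((R.inv()*Ro.from_euler("xyz",r)).as_rotvec()*.3)
    return e
best=min((least_squares(res,[.21,.594,.466,-.19,.354,s,c]+[]) for s in(1,-1) for c in(0,1.57,3.14,-1.57)),key=lambda r:r.cost)
k=best.x
E
python3 - <<'E'
from K import *
print(k.round(4),best.cost); print(np.round(res(k),4))
yr=np.deg2rad(4.8)
up=Ro.from_euler("xyz",[3.14111,.00325,-3.06126])
R1=Ro.from_rotvec(-np.array([-np.sin(yr),np.cos(yr),0])*np.pi/4)*up
rng=np.random.default_rng(0)
for az in range(-180,180,20):
    R=Ro.from_euler("z",az,degrees=True)*R1; zt=R.apply([0,0,1])
    for z in(.085,):
        p=np.array([.541,.266,z])-.003*zt; p[2]=z+.002
        b=None
        for _ in range(12):
            g=least_squares(lambda q:np.r_[fk(q,k)[0]-p,(fk(q,k)[1].inv()*R).as_rotvec()*.3],rng.uniform(lo+.1,hi-.1),bounds=(lo,hi))
            if g.cost<1e-8:
                m=min((g.x-lo).min(),(hi-g.x).min())
                if b is None or m>b[0]: b=(m,g.x)
        if b: print(az,zt.round(2),round(b[0],2),b[1].round(2),"elb",fk(b[1],k,1)[2].round(2),"wr",fk(b[1],k,1)[3].round(2))
        else: print(az,"none")
from h import *
T=load("top0.npz");Z=cloud(T)[120:235,15:135]
m=Z[...,2]>.03;print("bowl",Z[m].max(0),Z[m].min(0))
E
```

```text
[ 0.1982  0.6027  0.4633 -0.1918  0.3517 -1.0004 -1.5705] 1.7107672771836002e-07
[-0.0001 -0.0002  0.0001 -0.     -0.0001 -0.     -0.0002  0.      0.0001
  0.0001 -0.     -0.0001  0.0001 -0.0001 -0.0002 -0.0002 -0.0003  0.0002]
-180 [-0.71 -0.06 -0.7 ] 0.91 [ 0.56  0.82  0.34 -0.34 -1.8   1.13] elb [0.37 0.24 0.61] wr [0.79 0.29 0.33]
-160 [-0.64 -0.3  -0.7 ] 0.94 [ 0.67  0.84  0.31 -0.17 -1.81  1.36] elb [0.35 0.28 0.6 ] wr [0.77 0.37 0.33]
-140 [-0.5 -0.5 -0.7] 1.04 [ 0.78  0.83  0.21  0.   -1.74  1.57] elb [0.32 0.31 0.6 ] wr [0.72 0.44 0.33]
-120 [-0.3  -0.64 -0.7 ] 1.07 [ 0.89  0.79  0.05  0.17 -1.6   1.75] elb [0.27 0.33 0.62] wr [0.65 0.49 0.33]
-100 [-0.06 -0.71 -0.7 ] 0.86 [ 0.98  0.72 -0.16  0.35 -1.42  1.88] elb [0.22 0.33 0.65] wr [0.56 0.52 0.33]
-80 [ 0.18 -0.69 -0.7 ] 0.61 [ 1.05  0.63 -0.41  0.56 -1.21  1.95] elb [0.18 0.31 0.68] wr [0.48 0.51 0.33]
-60 [ 0.41 -0.58 -0.7 ] 0.34 [ 1.08  0.53 -0.68  0.86 -0.99  1.95] elb [0.15 0.27 0.72] wr [0.4  0.47 0.33]
-40 [ 0.58 -0.41 -0.7 ] 0.09 [ 0.96  0.42 -0.93  1.36 -0.81  1.86] elb [0.14 0.2  0.75] wr [0.34 0.41 0.33]
-20 none
0 none
20 none
40 [ 0.5  0.5 -0.7] 0.29 [ 0.39  0.25 -0.49 -1.28 -0.29 -0.02] elb [0.14 0.06 0.78] wr [0.36 0.09 0.33]
60 [ 0.3   0.64 -0.7 ] 0.63 [ 0.27  0.32 -0.39 -1.16 -0.63  0.19] elb [0.18 0.05 0.77] wr [0.43 0.04 0.33]
80 [ 0.06  0.71 -0.7 ] 0.77 [ 0.23  0.42 -0.25 -1.01 -0.92  0.34] elb [0.24 0.05 0.75] wr [0.52 0.02 0.33]
100 [-0.18  0.69 -0.7 ] 0.93 [ 0.24  0.52 -0.09 -0.88 -1.17  0.47] elb [0.29 0.07 0.72] wr [0.61 0.02 0.33]
120 [-0.41  0.58 -0.7 ] 1.08 [ 0.29  0.62  0.06 -0.76 -1.39  0.6 ] elb [0.33 0.1  0.69] wr [0.68 0.06 0.33]
140 [-0.58  0.41 -0.7 ] 1.05 [ 0.37  0.7   0.2  -0.63 -1.58  0.75] elb [0.36 0.14 0.66] wr [0.75 0.12 0.33]
160 [-0.68  0.19 -0.7 ] 0.95 [ 0.46  0.77  0.3  -0.5  -1.72  0.93] elb [0.38 0.19 0.63] wr [0.78 0.2  0.33]
bowl [0.73056098 0.70936548 0.12597573] [0.47412621 0.45073394 0.03000287]
```

```bash
python3 - <<'E'
from go import *
to([.54,.16,.27],Ro.from_euler("xyz",[3.14159,0,-3.06]))
E
```

```text
linear [0.66 1.36 3.45] turn [ 1.87 38.9   3.17] dist 3.8 39.1
```

The model shows the outward tilt runs into joint limits (j3 and j6). The plan is to return to vertical, yaw the tool about 200°, then tilt it inward.

Call:
drive_tool(
  increments=[
    {"linear":[0.1,0.2,0.5],"turn":[0.3,6,0.5],"hand":1},
    {"linear":[0.2,0.4,1],"turn":[0.6,12,1],"hand":1},
    {"linear":[0.3,0.6,1.5],"turn":[0.9,18,1.5],"hand":1},
    {"linear":[0.4,0.8,2],"turn":[1.2,24,2],"hand":1},
    {"linear":[0.5,1,2.5],"turn":[1.4,30,2.5],"hand":1},
    {"linear":[0.6,1.2,3],"turn":[1.7,35,3],"hand":1},
    {"linear":[0.7,1.4,3.4],"turn":[1.9,38.9,3.2],"hand":1},
    {"linear":[0.7,1.4,3.4],"turn":[1.9,38.9,3.2],"hand":1},
  ],
)

```text
t: 6.65
position: [0.541, 0.1612, 0.2678]
ee_rot: [-3.139, -0.005, -3.062]
contact_force: [0.4, 0.0, -2.0]
width: 0.0201
grasp_force: 59.2
```

```bash
python3 - <<'E'
from go import *
s=manip.read_state(); print(s["joint_pos"].round(3),s["position"],s["ee_rot"])
to([.56,.22,.27],Ro.from_euler("xyz",[3.14159,0,-3.06]))
E
```

```text
[ 6.360e-01  1.710e-01 -2.100e-01 -1.000e-03 -1.195e+00 -2.127e+00] [0.54098693 0.16124719 0.26781628] [-3.13935627 -0.00459068 -3.06177888]
linear [-2.36  5.7  -0.24] turn [-0.13 -0.26 -0.1 ] dist 6.2 0.3
```

Call:
drive_tool(
  increments=[
    {"linear":[-0.2,0.4,0],"turn":[0,0,-4],"hand":1},
    {"linear":[-0.4,1,0],"turn":[0,0,-12],"hand":1},
    {"linear":[-0.6,1.6,0],"turn":[0,0,-20],"hand":1},
    {"linear":[-0.8,2.2,0],"turn":[0,0,-28],"hand":1},
    {"linear":[-1.1,2.8,0],"turn":[0,0,-36],"hand":1},
    {"linear":[-1.4,3.4,0],"turn":[0,0,-44],"hand":1},
    {"linear":[-1.7,4.1,0],"turn":[0,0,-52],"hand":1},
    {"linear":[-2,4.7,0],"turn":[0,0,-60],"hand":1},
    {"linear":[-2.2,5.3,0],"turn":[0,0,-68],"hand":1},
    {"linear":[-2.4,5.7,0],"turn":[0,0,-76],"hand":1},
  ],
)

```text
t: 7.65
position: [0.5585, 0.2195, 0.2703]
ee_rot: [-3.14, -0.0, -1.728]
contact_force: [-0.7, 0.0, -1.7]
width: 0.0206
grasp_force: 59.2
```

Call:
drive_tool(
  increments=[
    {"linear":[0,0,0],"turn":[0,0,-8],"hand":1},
    {"linear":[0,0,0],"turn":[0,0,-16],"hand":1},
    {"linear":[0,0,0],"turn":[0,0,-24],"hand":1},
    {"linear":[0,0,0],"turn":[0,0,-32],"hand":1},
    {"linear":[0,0,0],"turn":[0,0,-40],"hand":1},
    {"linear":[0,0,0],"turn":[0,0,-48],"hand":1},
    {"linear":[0,0,0],"turn":[0,0,-56],"hand":1},
    {"linear":[0,0,0],"turn":[0,0,-64],"hand":1},
    {"linear":[0,0,0],"turn":[0,0,-72],"hand":1},
    {"linear":[0,0,0],"turn":[0,0,-80],"hand":1},
  ],
)

```text
t: 8.65
position: [0.5584, 0.2191, 0.2703]
ee_rot: [-3.141, -0.002, -0.332]
contact_force: [-0.5, 0.0, -1.4]
width: 0.0203
grasp_force: 59.2
```

Call:
drive_tool(
  increments=[
    {"linear":[0,0,0],"turn":[0,0,-8],"hand":1},
    {"linear":[0,0,0],"turn":[0,0,-16],"hand":1},
    {"linear":[0,0,0],"turn":[0,0,-24],"hand":1},
    {"linear":[0,0,0],"turn":[0,0,-32],"hand":1},
    {"linear":[0,0,0],"turn":[0,0,-39],"hand":1},
    {"linear":[0,0,0],"turn":[0,0,-43],"hand":1},
    {"linear":[0,0,0],"turn":[0,0,-44],"hand":1},
  ],
)

```text
t: 9.35
position: [0.5584, 0.2191, 0.2704]
ee_rot: [3.14, -0.001, 0.432]
contact_force: [-0.8, -0.5, -1.5]
width: 0.0203
grasp_force: 59.2
```

```bash
cat > tgt.py <<'E'
from go import *
yr=np.deg2rad(4.8); up=Ro.from_euler("xyz",[3.14111,.00325,-3.06126])
R1=Ro.from_rotvec(-np.array([-np.sin(yr),np.cos(yr),0])*np.pi/4)*up
def upright(az): return Ro.from_euler("z",az,degrees=True)*R1
def tcp(foot,az,grip=.0785):
    R=upright(az); return np.array(foot)+[0,0,grip]-.003*R.apply([0,0,1]),R
E
python3 - <<'E'
from tgt import *
s=manip.read_state(); print(s["joint_pos"].round(3),s["position"],s["ee_rot"])
print(to(*tcp([.541,.266,.074],-160)))
E
```

```text
[ 0.7    0.225 -0.136  0.002 -1.209  1.302] [0.55841546 0.21905047 0.27043975] [ 3.14046889e+00 -1.30700310e-03  4.31678695e-01]
linear [ 0.58 -5.01 11.58] turn [ -0.07 -45.26   0.09] dist 12.6 45.3
(array([ 0.58024663, -5.00631908, 11.57768361]), array([ -0.06874564, -45.26106819,   0.08764352]))
```

Call:
drive_tool(
  increments=[
    {"linear":[0,-0.4,0.4],"turn":[0,-4,0],"hand":1},
    {"linear":[0.1,-1,1],"turn":[0,-9,0],"hand":1},
    {"linear":[0.2,-1.6,1.8],"turn":[0,-14,0],"hand":1},
    {"linear":[0.3,-2.2,2.8],"turn":[0,-20,0],"hand":1},
    {"linear":[0.4,-2.8,4],"turn":[0,-26,0],"hand":1},
    {"linear":[0.5,-3.4,5.2],"turn":[0,-32,0],"hand":1},
    {"linear":[0.6,-4,6.5],"turn":[0,-37,0],"hand":1},
    {"linear":[0.6,-4.6,7.6],"turn":[0,-42,0],"hand":1},
    {"linear":[0.6,-5,8.2],"turn":[0,-45.3,0],"hand":1},
    {"linear":[0.6,-5,8.2],"turn":[0,-45.3,0],"hand":1},
  ],
)

```text
t: 10.35
position: [0.543, 0.2674, 0.1847]
ee_rot: [3.137, 0.796, 0.426]
contact_force: [-0.0, -0.6, -2.1]
width: 0.0206
grasp_force: 59.1
```

```bash
python3 - <<'E'
from up import *; from tgt import *
s=manip.read_state(); print(s["joint_pos"].round(3),s["position"],s["ee_rot"],s["contact_force"],s["t"])
to(*tcp([.541,.266,.004],-160))
c,P,m=stick("scene",(.45,.63,.18,.35,.3),"s3");p=P[m];print(len(p))
v,u=np.where(m)
if len(p): print(u.min(),u.max(),v.min(),v.max()); mu=p.mean(0);d=np.linalg.svd(p-mu)[2][0];print(mu,d*np.sign(d[2]),p.min(0),p.max(0))
E
```

```text
[ 0.672  0.765  0.391 -0.186 -1.972  1.324] [0.5429576  0.26736962 0.18468029] [3.1371025  0.79631496 0.42556926] [-0.00783068 -0.60638293 -2.10252823] 10.35
linear [7.14 0.01 7.01] turn [-0.07  0.44 -0.09] dist 10.0 0.5
3
440 445 252 252
[0.5477887  0.27416633 0.1256374 ] [ 0.81344952 -0.57656476  0.07663523] [0.54329856 0.27128485 0.12441385] [0.55062429 0.27727573 0.12734303]
```

View pics/s3.png

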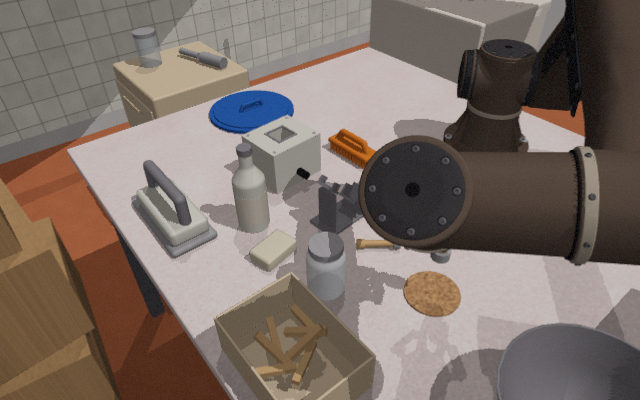

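The scene view is mostly blocked by the wrist; only the steel foot shows at (440,254), above the mat at (432,293). Lowering now.

Call:
drive_tool(
  increments=[
    {"linear":[0.7,0,0.7],"turn":[0,0.4,0],"hand":1},
    {"linear":[1.6,0,1.6],"turn":[0,0.4,0],"hand":1},
    {"linear":[2.8,0,2.8],"turn":[0,0.4,0],"hand":1},
    {"linear":[4,0,4],"turn":[0,0.4,0],"hand":1},
    {"linear":[5,0,5],"turn":[0,0.4,0],"hand":1},
    {"linear":[5.9,0,5.9],"turn":[0,0.4,0],"hand":1},
    {"linear":[6.5,0,6.4],"turn":[0,0.4,0],"hand":1},
    {"linear":[6.6,0,6.5],"turn":[0,0.4,0],"hand":1},
    {"linear":[6.6,0,6.5],"turn":[0,0.4,0],"hand":1},
  ],
)

```text
t: 11.3
position: [0.5443, 0.2672, 0.0965]
ee_rot: [3.14, 0.782, 0.429]
contact_force: [0.7, -0.5, -0.5]
width: 0.0204
grasp_force: 59.1
```

Call:
drive_tool(
  increments=[
    {"linear":[0.07,0,0.07],"turn":[0,0,0],"hand":1},
    {"linear":[0.14,0,0.14],"turn":[0,0,0],"hand":1},
    {"linear":[0.21,0,0.21],"turn":[0,0,0],"hand":1},
    {"linear":[0.28,0,0.28],"turn":[0,0,0],"hand":1},
    {"linear":[0.28,0,0.28],"turn":[0,0,0],"hand":1},
  ],
)

```text
t: 11.8
position: [0.5442, 0.2672, 0.0927]
ee_rot: [3.141, 0.782, 0.429]
contact_force: [0.8, 0.2, -1.3]
width: 0.0203
grasp_force: 59.1
```

Call:
drive_tool(
  increments=[
    {"linear":[0.1,0,0.1],"turn":[0,0,0],"hand":1},
    {"linear":[0.2,0,0.2],"turn":[0,0,0],"hand":1},
    {"linear":[0.3,0,0.3],"turn":[0,0,0],"hand":1},
    {"linear":[0.4,0,0.4],"turn":[0,0,0],"hand":1},
    {"linear":[0.43,0,0.43],"turn":[0,0,0],"hand":1},
    {"linear":[0.43,0,0.43],"turn":[0,0,0],"hand":1},
  ],
)

```text
t: 12.4
position: [0.5442, 0.2671, 0.0865]
ee_rot: [3.141, 0.782, 0.429]
contact_force: [0.4, -0.5, -1.2]
width: 0.0207
grasp_force: 59.1
```

Call:
drive_tool(
  increments=[
    {"linear":[0.03,0,0.03],"turn":[0,0,0],"hand":1},
    {"linear":[0.07,0,0.07],"turn":[0,0,0],"hand":1},
    {"linear":[0.1,0,0.1],"turn":[0,0,0],"hand":1},
    {"linear":[0.1,0,0.1],"turn":[0,0,0],"hand":1},
  ],
)

```text
t: 12.8
position: [0.5442, 0.2672, 0.0852]
ee_rot: [3.141, 0.782, 0.429]
contact_force: [-0.5, 0.5, -2.0]
width: 0.0203
grasp_force: 59.1
```

Call:
drive_tool(
  increments=[
    {"linear":[0.04,0,0.04],"turn":[0,0,0],"hand":1},
    {"linear":[0.07,0,0.07],"turn":[0,0,0],"hand":1},
    {"linear":[0.07,0,0.07],"turn":[0,0,0],"hand":1},
  ],
)

```text
t: 13.1
position: [0.5442, 0.2672, 0.0842]
ee_rot: [3.141, 0.782, 0.429]
contact_force: [0.6, 0.4, -0.4]
width: 0.02
grasp_force: 59.1
```

Call:
drive_tool(
  increments=[
    {"linear":[0.04,0,0.04],"turn":[0,0,0],"hand":1},
    {"linear":[0.07,0,0.07],"turn":[0,0,0],"hand":1},
    {"linear":[0.07,0,0.07],"turn":[0,0,0],"hand":1},
  ],
)

```text
t: 13.4
position: [0.5443, 0.2672, 0.0841]
ee_rot: [3.141, 0.782, 0.43]
contact_force: [0.5, 0.4, 5.1]
width: 0.0204
grasp_force: 59.7
```

Call:
drive_tool(
  increments=[
    {"linear":[0,0,0],"turn":[0,0,0],"hand":0.8},
    {"linear":[0,0,0],"turn":[0,0,0],"hand":0.78},
    {"linear":[0,0,0],"turn":[0,0,0],"hand":0.76},
    {"linear":[0,0,0],"turn":[0,0,0],"hand":0.75},
    {"linear":[0,0,0],"turn":[0,0,0],"hand":0.74},
    {"linear":[0,0,0],"turn":[0,0,0],"hand":0.73},
    {"linear":[0,0,0],"turn":[0,0,0],"hand":0.72},
    {"linear":[0,0,0],"turn":[0,0,0],"hand":0.71},
    {"linear":[0,0,0],"turn":[0,0,0],"hand":0.7},
    {"linear":[0,0,0],"turn":[0,0,0],"hand":0.68},
  ],
)

```text
t: 14.4
position: [0.5442, 0.2672, 0.0831]
ee_rot: [3.141, 0.782, 0.429]
contact_force: [0.2, 0.8, -0.3]
width: 0.0275
grasp_force: 0.0
```

Call:
drive_tool(
  increments=[
    {"linear":[0,0,0],"turn":[0,0,0],"hand":0.66},
    {"linear":[0,0,0],"turn":[0,0,0],"hand":0.63},
    {"linear":[0,0,0],"turn":[0,0,0],"hand":0.6},
    {"linear":[0,0,0],"turn":[0,0,0],"hand":0.56},
    {"linear":[0,0,0],"turn":[0,0,0],"hand":0.52},
    {"linear":[0,0,0],"turn":[0,0,0],"hand":0.46},
    {"linear":[0,0,0],"turn":[0,0,0],"hand":0.4},
    {"linear":[0,0,0],"turn":[0,0,0],"hand":0.3},
    {"linear":[0,0,0],"turn":[0,0,0],"hand":0.2},
    {"linear":[0,0,0],"turn":[0,0,0],"hand":0.15},
  ],
)

```text
t: 15.4
position: [0.5442, 0.2672, 0.0833]
ee_rot: [3.141, 0.782, 0.429]
contact_force: [0.1, -0.9, 0.3]
width: 0.0727
grasp_force: 0.0
```

```bash
python3 - <<'E'
from plant import vision; import cv2,numpy as np
c=vision.capture("wrist");cv2.imwrite("pics/w3.png",c["frame"][:,:,::-1]);np.savez("w3.npz",**c)
E
```

```text
(no output)
```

View pics/w3.png

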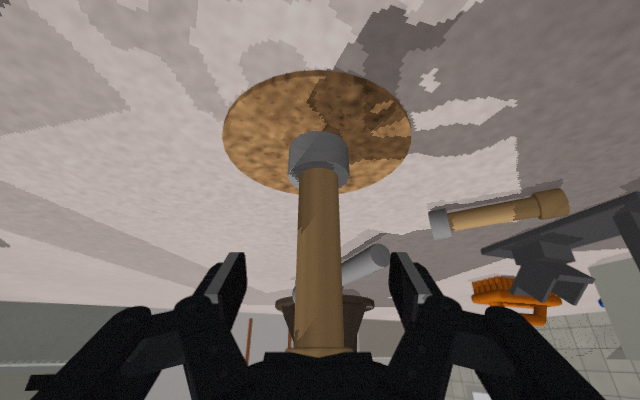

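The stick stands upright on the mat, with its foot at (318,155) and the mat centred at (317,132). I'll back off along the tool axis.

Call:
drive_tool(
  increments=[
    {"linear":[0,0,-0.5],"turn":[0,0,0],"hand":0},
    {"linear":[0,0,-1.5],"turn":[0,0,0],"hand":0},
    {"linear":[0,0,-3],"turn":[0,0,0],"hand":0},
    {"linear":[0,0,-5],"turn":[0,0,0],"hand":0},
    {"linear":[0,0,-7.5],"turn":[0,0,0],"hand":0},
    {"linear":[0,0,-10],"turn":[0,0,0],"hand":0},
    {"linear":[0,0,-12.5],"turn":[0,0,0],"hand":0},
    {"linear":[0,0,-14.5],"turn":[0,0,0],"hand":0},
    {"linear":[0,0,-15],"turn":[0,0,0],"hand":0},
  ],
)

```text
t: 16.35
position: [0.6419, 0.3117, 0.1914]
ee_rot: [3.141, 0.779, 0.429]
contact_force: [-1.0, 0.7, -0.0]
width: 0.0854
grasp_force: 0.0
```

```bash
python3 - <<'E'
from go import *
s=manip.read_state(); print(s["position"],s["ee_rot"],s["joint_pos"].round(2))
to([.60,.285,.27],Ro.from_euler("xyz",[3.14159,0,.43]))
E
```

```text
[0.6419446  0.31166656 0.19141714] [3.14050599 0.7785327  0.42890559] [ 0.64  0.95  0.79 -0.18 -2.17  1.31]
linear [-9.02  0.68 -2.14] turn [ 3.000e-02  4.461e+01 -4.000e-02] dist 9.3 44.6
```

Call:
drive_tool(
  increments=[
    {"linear":[-1,0,-0.5],"turn":[0,2,0],"hand":0},
    {"linear":[-2.5,0.1,-1.2],"turn":[0,6,0],"hand":0},
    {"linear":[-4,0.2,-1.8],"turn":[0,12,0],"hand":0},
    {"linear":[-5.5,0.3,-2.1],"turn":[0,18,0],"hand":0},
    {"linear":[-6.8,0.4,-2.1],"turn":[0,25,0],"hand":0},
    {"linear":[-7.9,0.5,-2.1],"turn":[0,32,0],"hand":0},
    {"linear":[-8.6,0.6,-2.1],"turn":[0,38,0],"hand":0},
    {"linear":[-9,0.7,-2.1],"turn":[0,43,0],"hand":0},
    {"linear":[-9,0.7,-2.1],"turn":[0,44.6,0],"hand":0},
    {"linear":[-9,0.7,-2.1],"turn":[0,44.6,0],"hand":0},
  ],
)

```text
t: 17.35
position: [0.5974, 0.284, 0.2696]
ee_rot: [-3.142, 0.001, 0.43]
contact_force: [-0.0, 0.4, -0.8]
width: 0.0852
grasp_force: 0.0
```

```bash
cat > head.py <<'E'
from up import *
def head(name,tag):
    c,P,m=stick(name,(.45,.63,.18,.35,.2),tag,.12); n,l,st,ce=cv2.connectedComponentsWithStats(m.astype(np.uint8))
    if n<2: print(tag,"none"); return
    k=1+st[1:,4].argmax(); m=l==k
    q,_=cv2.findContours(m.astype(np.uint8),0,1);q=max(q,key=cv2.contourArea)
    z=np.nanmedian(P[m][:,2]); o=onplane(c,q[:,0],z)[:,:2].astype(np.float32)
    print(tag,"centroid px",ce[k],"n",st[k,4],"z",z,"circ",cv2.minEnclosingCircle(o),"mean",P[m].mean(0))
E
python3 - <<'E'
from head import *
s=manip.read_state(); print(s["position"],s["ee_rot"],s["t"])
head("wrist","w4"); head("top","t4")
E
```

```text
[0.59740193 0.28398341 0.2696409 ] [-3.14155963e+00  1.23308439e-03  4.30451093e-01] 17.35
w4 centroid px [310.77636595 252.19695044] n 787 z 0.13281310111090303 circ ((0.5448799133300781, 0.26672160625457764), 0.017312949523329735) mean [0.54434371 0.26668237 0.13169815]
t4 centroid px [204.6686747  211.07831325] n 166 z 0.13373491930091028 circ ((0.541726291179657, 0.2631247043609619), 0.01599329151213169) mean [0.54170151 0.26382616 0.13306076]
```

```bash
python3 - <<'E'
from go import *
to([.543,.266,.127],Ro.from_euler("xyz",[3.14159,0,.43]))
E
```

```text
linear [-5.74 -0.64 14.15] turn [0.03 0.24 0.01] dist 15.3 0.2
```

Call:
drive_tool(
  increments=[
    {"linear":[-1.5,-0.2,0],"turn":[0,0.2,0],"hand":0},
    {"linear":[-3.5,-0.4,1],"turn":[0,0.2,0],"hand":0},
    {"linear":[-5.2,-0.6,3],"turn":[0,0.2,0],"hand":0},
    {"linear":[-5.7,-0.6,5.5],"turn":[0,0.2,0],"hand":0},
    {"linear":[-5.7,-0.6,8],"turn":[0,0.2,0],"hand":0},
    {"linear":[-5.7,-0.6,10.5],"turn":[0,0.2,0],"hand":0},
    {"linear":[-5.7,-0.6,12.5],"turn":[0,0.2,0],"hand":0},
    {"linear":[-5.7,-0.6,13.7],"turn":[0,0.2,0],"hand":0},
    {"linear":[-5.7,-0.6,14.1],"turn":[0,0.2,0],"hand":0},
    {"linear":[-5.7,-0.6,14.1],"turn":[0,0.2,0],"hand":0},
  ],
)

```text
t: 18.45
position: [0.5441, 0.266, 0.1266]
ee_rot: [3.14, 0.001, 0.43]
contact_force: [-0.6, -0.3, 0.4]
width: 0.0852
grasp_force: 0.0
```

Call:
drive_tool(
  increments=[
    {"linear":[0,0,0],"turn":[0,0,0],"hand":0.3},
    {"linear":[0,0,0],"turn":[0,0,0],"hand":0.4},
    {"linear":[0,0,0],"turn":[0,0,0],"hand":0.48},
    {"linear":[0,0,0],"turn":[0,0,0],"hand":0.54},
    {"linear":[0,0,0],"turn":[0,0,0],"hand":0.58},
    {"linear":[0,0,0],"turn":[0,0,0],"hand":0.61},
    {"linear":[0,0,0],"turn":[0,0,0],"hand":0.64},
    {"linear":[0,0,0],"turn":[0,0,0],"hand":0.68},
    {"linear":[0,0,0],"turn":[0,0,0],"hand":0.8},
    {"linear":[0,0,0],"turn":[0,0,0],"hand":1},
  ],
)

```text
t: 19.45
position: [0.544, 0.2661, 0.1275]
ee_rot: [3.141, -0.0, 0.43]
contact_force: [-0.4, 0.7, 3.8]
width: 0.0285
grasp_force: 58.8
```

Call:
drive_tool(
  increments=[
    {"linear":[0,0,0],"turn":[0,0,0],"hand":1},
    {"linear":[0,0,0],"turn":[0,0,0],"hand":1},
    {"linear":[0,0,-0.3],"turn":[0,0,0],"hand":1},
    {"linear":[0,0,-0.8],"turn":[0,0,0],"hand":1},
    {"linear":[0,0,-2],"turn":[0,0,0],"hand":1},
    {"linear":[0,0,-4],"turn":[0,0,0],"hand":1},
    {"linear":[0,0,-6.5],"turn":[0,0,0],"hand":1},
    {"linear":[0,0,-9],"turn":[0,0,0],"hand":1},
    {"linear":[0,0,-11.5],"turn":[0,0,0],"hand":1},
    {"linear":[0,0,-14],"turn":[0,0,0],"hand":1},
  ],
)

```text
t: 20.45
position: [0.5437, 0.2658, 0.2691]
ee_rot: [3.141, -0.0, 0.43]
contact_force: [0.0, 0.6, -0.7]
width: 0.0287
grasp_force: 59.2
```

```bash
python3 - <<'E'
from go import *
s=manip.read_state(); print(s["position"],s["ee_rot"],s["joint_pos"].round(2))
to([.526,-.255,.31],Ro.from_euler("xyz",[3.14159,0,.43]))
E
```

```text
[0.54365503 0.26583457 0.26911826] [ 3.14108446e+00 -3.71383041e-04  4.29819782e-01] [ 0.78  0.23 -0.13  0.   -1.21  1.22]
linear [-23.31  46.61  -4.07] turn [ 0.03 -0.02 -0.01] dist 52.3 0.0
```

Call:
drive_tool(
  increments=[
    {"linear":[-0.5,1,-1],"turn":[0,0,0],"hand":1},
    {"linear":[-1.5,3,-2.2],"turn":[0,0,0],"hand":1},
    {"linear":[-3,6,-3.4],"turn":[0,0,0],"hand":1},
    {"linear":[-4.5,9,-4.1],"turn":[0,0,0],"hand":1},
    {"linear":[-6.2,12.4,-4.1],"turn":[0,0,0],"hand":1},
    {"linear":[-8,16,-4.1],"turn":[0,0,0],"hand":1},
    {"linear":[-9.8,19.6,-4.1],"turn":[0,0,0],"hand":1},
    {"linear":[-11.6,23.2,-4.1],"turn":[0,0,0],"hand":1},
    {"linear":[-13.4,26.8,-4.1],"turn":[0,0,0],"hand":1},
    {"linear":[-15,30,-4.1],"turn":[0,0,0],"hand":1},
  ],
)

```text
t: 21.45
position: [0.5308, -0.0721, 0.3082]
ee_rot: [3.141, 0.001, 0.429]
contact_force: [1.1, 0.1, -1.5]
width: 0.0282
grasp_force: 59.2
```

Call:
drive_tool(
  increments=[
    {"linear":[-1.2,2.4,0],"turn":[0,0,0],"hand":1},
    {"linear":[-2,4,0],"turn":[0,0,0],"hand":1},
    {"linear":[-2.6,5.2,0],"turn":[0,0,0],"hand":1},
    {"linear":[-2.8,5.6,0],"turn":[0,0,0],"hand":1},
    {"linear":[-2.8,5.6,0],"turn":[0,0,0],"hand":1},
  ],
)

```text
t: 21.95
position: [0.5299, -0.1323, 0.3083]
ee_rot: [3.141, 0.0, 0.429]
contact_force: [0.9, 0.4, -1.6]
width: 0.0285
grasp_force: 59.2
```

```bash
python3 - <<'E'
from up import *
s=manip.read_state(); print(s["position"],s["ee_rot"],s["t"])
c=vision.capture("wrist");cv2.imwrite("pics/w5.png",c["frame"][:,:,::-1]);np.savez("w5.npz",**c)
to([.526,-.255,.31],Ro.from_euler("xyz",[3.14159,0,.43]))
P=cloud(c);Z=P[...,2]
m=((Z>.106)&(Z<.125)&(P[...,0]>.4)&(P[...,0]<.65)&(P[...,1]<-.15)&(P[...,1]>-.36)).astype(np.uint8)
m=cv2.morphologyEx(m,cv2.MORPH_CLOSE,np.ones((3,3),np.uint8))
q,h=cv2.findContours(m,cv2.RETR_CCOMP,1)
for i in range(len(q)):
    if cv2.contourArea(q[i])>300:
        print("hole" if h[0][i][3]>=0 else "outer",cv2.boundingRect(q[i]),cv2.minAreaRect(onplane(c,q[i][:,0],.116)[:,:2].astype(np.float32)))
print(np.nanmedian(Z[m>0]))
E
```

```text
[ 0.52989444 -0.13226095  0.30826431] [3.14128465e+00 4.60025682e-04 4.28821922e-01] 21.95
linear [-5.51 11.04 -0.16] turn [ 0.02  0.02 -0.03] dist 12.3 0.0
outer (345, 144, 155, 150) ((0.5282325148582458, -0.25269150733947754), (0.1489572674036026, 0.13201656937599182), 4.430488586425781)
hole (388, 201, 53, 49) ((0.5289084315299988, -0.2519882321357727), (0.04880046844482422, 0.046996600925922394), 4.259317398071289)
0.1140795220211876
```

View pics/w5.png

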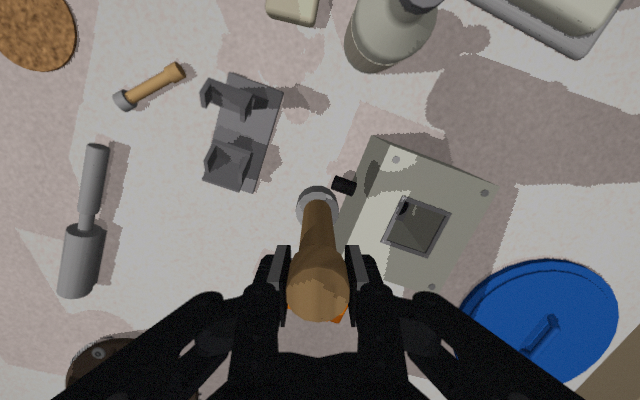

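The wrist view shows the well at (415,226) and the held stick's foot at (317,200). The wrist fix for the well is (0.529, -0.252). Correcting the top-camera fix by its error on the stick head gives (0.528, -0.253). I'll aim for (0.5285, -0.2525).

```bash
python3 - <<'E'
from go import *
to([.5285,-.2525,.308],Ro.from_euler("xyz",[3.14159,0,.43]))
E
```

```text
linear [-5.18 10.91  0.04] turn [ 0.02  0.02 -0.03] dist 12.1 0.0
```

Call:
drive_tool(
  increments=[
    {"linear":[-0.5,1,0],"turn":[0,0,0],"hand":1},
    {"linear":[-1.4,3,0],"turn":[0,0,0],"hand":1},
    {"linear":[-2.4,5,0],"turn":[0,0,0],"hand":1},
    {"linear":[-3.4,7.2,0],"turn":[0,0,0],"hand":1},
    {"linear":[-4.3,9,0],"turn":[0,0,0],"hand":1},
    {"linear":[-5,10.5,0],"turn":[0,0,0],"hand":1},
    {"linear":[-5.2,10.9,0],"turn":[0,0,0],"hand":1},
    {"linear":[-5.2,10.9,0],"turn":[0,0,0],"hand":1},
  ],
)

```text
t: 22.8
position: [0.5285, -0.2526, 0.3083]
ee_rot: [3.141, 0.0, 0.43]
contact_force: [0.6, 0.4, -1.3]
width: 0.0282
grasp_force: 59.3
```

```bash
python3 - <<'E'
from up import *
s=manip.read_state(); print(s["position"],s["ee_rot"],s["t"],s["contact_force"])
to([.5285,-.2525,.308],Ro.from_euler("xyz",[3.14159,0,.43]))
c=vision.capture("wrist");cv2.imwrite("pics/w6.png",c["frame"][:,:,::-1]);np.savez("w6.npz",**c)
P=cloud(c);Z=P[...,2];hsv=cv2.cvtColor(c["frame"],cv2.COLOR_RGB2HSV)
m=(Z>.178)&(Z<.208)&(np.hypot(P[...,0]-s["position"][0],P[...,1]-s["position"][1])<.035)
p=P[m];print("foot pts",len(p),p.min(0),p.max(0))
m=((Z>.106)&(Z<.125)&(P[...,0]>.4)&(P[...,0]<.65)&(P[...,1]<-.15)&(P[...,1]>-.36))
print("boxtop",cv2.minAreaRect(P[m][:,:2].astype(np.float32)))
E
```

```text
[ 0.5285171  -0.25264164  0.30826611] [3.14124373e+00 4.19461277e-04 4.29510898e-01] 22.8 [ 0.62692174  0.44723086 -1.30039662]
linear [ 0.   -0.01  0.03] turn [ 0.02  0.02 -0.03] dist 0.0 0.0
foot pts 824 [ 0.5108974  -0.2699053   0.18487901] [ 0.54373689 -0.23568809  0.20791973]
boxtop ((0.527192234992981, -0.2547544240951538), (0.15055318176746368, 0.1303010880947113), 4.312011241912842)
```

Call:
drive_tool(
  increments=[
    {"linear":[0,0,1],"turn":[0,0,0],"hand":1},
    {"linear":[0,0,2.5],"turn":[0,0,0],"hand":1},
    {"linear":[0,0,4],"turn":[0,0,0],"hand":1},
    {"linear":[0,0,5.2],"turn":[0,0,0],"hand":1},
    {"linear":[0,0,6.2],"turn":[0,0,0],"hand":1},
    {"linear":[0,0,7],"turn":[0,0,0],"hand":1},
    {"linear":[0,0,7.6],"turn":[0,0,0],"hand":1},
    {"linear":[0,0,8.2],"turn":[0,0,0],"hand":1},
  ],
)

```text
t: 23.65
position: [0.5287, -0.2526, 0.2263]
ee_rot: [3.141, -0.0, 0.43]
contact_force: [-0.3, 0.8, -1.2]
width: 0.0283
grasp_force: 59.4
```

Call:
drive_tool(
  increments=[
    {"linear":[0,0,0.7],"turn":[0,0,0],"hand":1},
    {"linear":[0,0,1.5],"turn":[0,0,0],"hand":1},
    {"linear":[0,0,2.3],"turn":[0,0,0],"hand":1},
    {"linear":[0,0,3.1],"turn":[0,0,0],"hand":1},
    {"linear":[0,0,3.9],"turn":[0,0,0],"hand":1},
    {"linear":[0,0,4.6],"turn":[0,0,0],"hand":1},
    {"linear":[0,0,5.1],"turn":[0,0,0],"hand":1},
    {"linear":[0,0,5.3],"turn":[0,0,0],"hand":1},
    {"linear":[0,0,5.3],"turn":[0,0,0],"hand":1},
  ],
)

```text
t: 24.55
position: [0.5285, -0.2526, 0.1733]
ee_rot: [3.141, 0.0, 0.43]
contact_force: [-1.2, 0.1, -1.4]
width: 0.0283
grasp_force: 59.4
```

Call:
drive_tool(
  increments=[
    {"linear":[0,0,0.1],"turn":[0,0,0],"hand":1},
    {"linear":[0,0,0.2],"turn":[0,0,0],"hand":1},
    {"linear":[0,0,0.3],"turn":[0,0,0],"hand":1},
    {"linear":[0,0,0.4],"turn":[0,0,0],"hand":1},
    {"linear":[0,0,0.5],"turn":[0,0,0],"hand":1},
    {"linear":[0,0,0.5],"turn":[0,0,0],"hand":1},
  ],
)

```text
t: 25.15
position: [0.5285, -0.2525, 0.1684]
ee_rot: [3.141, 0.0, 0.43]
contact_force: [0.3, -0.1, -1.8]
width: 0.0283
grasp_force: 59.4
```

Call:
drive_tool(
  increments=[
    {"linear":[0,0,0.1],"turn":[0,0,0],"hand":1},
    {"linear":[0,0,0.2],"turn":[0,0,0],"hand":1},
    {"linear":[0,0,0.3],"turn":[0,0,0],"hand":1},
    {"linear":[0,0,0.3],"turn":[0,0,0],"hand":1},
  ],
)

```text
t: 25.55
position: [0.5285, -0.2525, 0.1653]
ee_rot: [3.141, 0.0, 0.43]
contact_force: [-0.7, -0.2, -1.2]
width: 0.0286
grasp_force: 59.4
```

Call:
drive_tool(
  increments=[
    {"linear":[0,0,0.1],"turn":[0,0,0],"hand":1},
    {"linear":[0,0,0.2],"turn":[0,0,0],"hand":1},
    {"linear":[0,0,0.2],"turn":[0,0,0],"hand":1},
  ],
)

```text
t: 25.85
position: [0.5285, -0.2525, 0.1634]
ee_rot: [3.141, 0.0, 0.43]
contact_force: [0.0, -0.6, -1.4]
width: 0.0284
grasp_force: 59.4
```

Call:
drive_tool(
  increments=[
    {"linear":[0,0,0.1],"turn":[0,0,0],"hand":1},
    {"linear":[0,0,0.2],"turn":[0,0,0],"hand":1},
    {"linear":[0,0,0.2],"turn":[0,0,0],"hand":1},
  ],
)

```text
t: 26.15
position: [0.5285, -0.2526, 0.1614]
ee_rot: [3.141, 0.0, 0.43]
contact_force: [0.8, 0.6, -2.1]
width: 0.0283
grasp_force: 59.4
```

Call:
drive_tool(
  increments=[
    {"linear":[0,0,0.1],"turn":[0,0,0],"hand":1},
    {"linear":[0,0,0.2],"turn":[0,0,0],"hand":1},
    {"linear":[0,0,0.2],"turn":[0,0,0],"hand":1},
  ],
)

```text
t: 26.45
position: [0.5285, -0.2526, 0.1594]
ee_rot: [3.141, 0.0, 0.43]
contact_force: [-0.2, -0.9, -2.0]
width: 0.0284
grasp_force: 59.4
```

Call:
drive_tool(
  increments=[
    {"linear":[0,0,0.1],"turn":[0,0,0],"hand":1},
    {"linear":[0,0,0.2],"turn":[0,0,0],"hand":1},
    {"linear":[0,0,0.2],"turn":[0,0,0],"hand":1},
  ],
)

```text
t: 26.75
position: [0.5285, -0.2526, 0.1573]
ee_rot: [3.141, 0.0, 0.43]
contact_force: [-0.1, -0.3, -1.2]
width: 0.0288
grasp_force: 59.4
```

Call:
drive_tool(
  increments=[
    {"linear":[0,0,0.1],"turn":[0,0,0],"hand":1},
    {"linear":[0,0,0.1],"turn":[0,0,0],"hand":1},
  ],
)

```text
t: 26.95
position: [0.5285, -0.2526, 0.1564]
ee_rot: [3.141, 0.0, 0.43]
contact_force: [-0.5, -1.1, -1.3]
width: 0.0281
grasp_force: 59.4
```

Call:
drive_tool(
  increments=[
    {"linear":[0,0,0.1],"turn":[0,0,0],"hand":1},
    {"linear":[0,0,0.1],"turn":[0,0,0],"hand":1},
  ],
)

```text
t: 27.15
position: [0.5287, -0.2526, 0.1558]
ee_rot: [3.141, -0.0, 0.43]
contact_force: [-1.7, -0.4, 2.2]
width: 0.0284
grasp_force: 59.7
```

Call:
drive_tool(
  increments=[
    {"linear":[0,0,0.1],"turn":[0,0,0],"hand":1},
    {"linear":[0,0,0.1],"turn":[0,0,0],"hand":1},
  ],
)

```text
t: 27.35
position: [0.5287, -0.2526, 0.1548]
ee_rot: [3.141, -0.0, 0.43]
contact_force: [-0.9, 2.4, 2.3]
width: 0.0283
grasp_force: 59.7
```

Call:
drive_tool(
  increments=[
    {"linear":[0,0,0.1],"turn":[0,0,0],"hand":1},
    {"linear":[0,0,0.1],"turn":[0,0,0],"hand":1},
  ],
)

```text
t: 27.55
position: [0.5287, -0.2526, 0.1537]
ee_rot: [3.141, -0.0, 0.43]
contact_force: [-0.8, 0.8, 5.0]
width: 0.0283
grasp_force: 59.8
```

Call:
drive_tool(
  increments=[
    {"linear":[0,0,0.1],"turn":[0,0,0],"hand":1},
    {"linear":[0,0,0.2],"turn":[0,0,0],"hand":1},
    {"linear":[0,0,0.2],"turn":[0,0,0],"hand":1},
  ],
)

```text
t: 27.85
position: [0.5288, -0.2527, 0.1518]
ee_rot: [3.141, -0.0, 0.43]
contact_force: [-1.4, 1.4, 6.7]
width: 0.0285
grasp_force: 60.1
```

Call:
drive_tool(
  increments=[
    {"linear":[0,0,0.1],"turn":[0,0,0],"hand":1},
    {"linear":[0,0,0.1],"turn":[0,0,0],"hand":1},
  ],
)

```text
t: 28.05
position: [0.5288, -0.2527, 0.1509]
ee_rot: [3.14, -0.0, 0.43]
contact_force: [-0.9, 2.8, 6.6]
width: 0.0286
grasp_force: 60.2
```

Call:
drive_tool(
  increments=[
    {"linear":[0,0,0.1],"turn":[0,0,0],"hand":1},
    {"linear":[0,0,0.1],"turn":[0,0,0],"hand":1},
  ],
)

```text
t: 28.25
position: [0.5289, -0.2527, 0.1502]
ee_rot: [3.14, -0.001, 0.43]
contact_force: [-0.3, 1.3, 7.3]
width: 0.0283
grasp_force: 60.3
```

Call:
drive_tool(
  increments=[
    {"linear":[0,0,0.1],"turn":[0,0,0],"hand":1},
    {"linear":[0,0,0.1],"turn":[0,0,0],"hand":1},
    {"linear":[0,0,0.1],"turn":[0,0,0],"hand":1},
  ],
)

```text
t: 28.55
position: [0.5293, -0.2528, 0.1501]
ee_rot: [3.139, -0.001, 0.431]
contact_force: [-2.7, 2.5, 13.7]
width: 0.0284
grasp_force: 61.0
```

The button is at its hard stop: force rose to about 15 N with no further travel, well under 40 N. I'll hold briefly, then retract.

Call:
drive_tool(
  increments=[
    {"linear":[0,0,0],"turn":[0,0,0],"hand":1},
    {"linear":[0,0,0],"turn":[0,0,0],"hand":1},
    {"linear":[0,0,-0.2],"turn":[0,0,0],"hand":1},
    {"linear":[0,0,-0.5],"turn":[0,0,0],"hand":1},
    {"linear":[0,0,-0.8],"turn":[0,0,0],"hand":1},
    {"linear":[0,0,-1.2],"turn":[0,0,0],"hand":1},
    {"linear":[0,0,-1.8],"turn":[0,0,0],"hand":1},
    {"linear":[0,0,-2.6],"turn":[0,0,0],"hand":1},
    {"linear":[0,0,-3.6],"turn":[0,0,0],"hand":1},
    {"linear":[0,0,-4.8],"turn":[0,0,0],"hand":1},
  ],
)

```text
t: 29.55
position: [0.5285, -0.2525, 0.1973]
ee_rot: [3.141, 0.0, 0.43]
contact_force: [0.2, 0.3, -1.3]
width: 0.0283
grasp_force: 59.4
```

Call:
drive_tool(
  increments=[
    {"linear":[0,0,-1.5],"turn":[0,0,0],"hand":1},
    {"linear":[0,0,-3],"turn":[0,0,0],"hand":1},
    {"linear":[0,0,-4.5],"turn":[0,0,0],"hand":1},
    {"linear":[0,0,-6.5],"turn":[0,0,0],"hand":1},
    {"linear":[0,0,-8.5],"turn":[0,0,0],"hand":1},
    {"linear":[0,0,-10],"turn":[0,0,0],"hand":1},
    {"linear":[0,0,-11],"turn":[0,0,0],"hand":1},
    {"linear":[0,0,-11],"turn":[0,0,0],"hand":1},
  ],
)

```text
t: 30.35
position: [0.5291, -0.2527, 0.3085]
ee_rot: [3.139, -0.002, 0.43]
contact_force: [-0.4, 0.1, -1.2]
width: 0.0285
grasp_force: 59.4
```

```bash
python3 - <<'E'
from up import *
s=manip.read_state(); print(s["position"],s["ee_rot"],s["t"],s["contact_force"])
to([.543,.266,.30],Ro.from_euler("xyz",[3.14159,0,.43]))
c=vision.capture("wrist")
P=cloud(c);Z=P[...,2];zf=s["position"][2]-.1235
m=(Z>zf-.005)&(Z<zf+.022)&(np.hypot(P[...,0]-s["position"][0],P[...,1]-s["position"][1])<.035)
p=P[m];print("foot pts",len(p),p.min(0)-s["position"],p.max(0)-s["position"])
E
```

```text
[ 0.52907194 -0.2526741   0.30853848] [ 3.13905794e+00 -2.38778846e-03  4.29990025e-01] 30.35 [-0.42438201  0.10449752 -1.20572841]
linear [ 22.89 -46.57   0.79] turn [ 0.15 -0.14 -0.  ] dist 51.9 0.2
foot pts 804 [-0.01740497 -0.01747428 -0.12466503] [ 0.01553528  0.01685096 -0.10169078]
```

Out of the well, and the grip hasn't changed (same foot offset). Returning to the mat.

Call:
drive_tool(
  increments=[
    {"linear":[0.5,-1,0],"turn":[0,0,0],"hand":1},
    {"linear":[1.5,-3,0],"turn":[0,0,0],"hand":1},
    {"linear":[3,-6,0],"turn":[0,0,0],"hand":1},
    {"linear":[4.6,-9.4,0],"turn":[0,0,0],"hand":1},
    {"linear":[6.4,-13,0],"turn":[0,0,0],"hand":1},
    {"linear":[8.2,-16.6,0],"turn":[0,0,0],"hand":1},
    {"linear":[10,-20.2,0],"turn":[0,0,0],"hand":1},
    {"linear":[11.8,-23.8,0],"turn":[0,0,0],"hand":1},
    {"linear":[13.6,-27.4,0],"turn":[0,0,0],"hand":1},
    {"linear":[15.4,-31,0],"turn":[0,0,0],"hand":1},
  ],
)

```text
t: 31.4
position: [0.5384, 0.0955, 0.3055]
ee_rot: [3.141, 0.001, 0.43]
contact_force: [1.1, -0.4, -0.4]
width: 0.0279
grasp_force: 59.4
```

Call:
drive_tool(
  increments=[
    {"linear":[1.7,-3.4,0],"turn":[0,0,0],"hand":1},
    {"linear":[3.3,-6.8,0],"turn":[0,0,0],"hand":1},
    {"linear":[4.8,-10,0],"turn":[0,0,0],"hand":1},
    {"linear":[6.1,-12.6,0],"turn":[0,0,0],"hand":1},
    {"linear":[7,-14.6,0],"turn":[0,0,0],"hand":1},
    {"linear":[7.4,-15.4,0],"turn":[0,0,0],"hand":1},
    {"linear":[7.5,-15.6,0],"turn":[0,0,0],"hand":1},
    {"linear":[7.5,-15.6,0],"turn":[0,0,0],"hand":1},
  ],
)

```text
t: 32.2
position: [0.5423, 0.2662, 0.3059]
ee_rot: [3.141, 0.001, 0.43]
contact_force: [-0.5, -0.1, -1.7]
width: 0.0282
grasp_force: 59.4
```

```bash
python3 - <<'E'
from go import *
s=manip.read_state(); print(s["position"],s["ee_rot"],s["t"])
to([.543,.266,.135],Ro.from_euler("xyz",[3.14159,0,.43]))
E
```

```text
[0.54231126 0.26615038 0.30590907] [3.14066141e+00 7.72156198e-04 4.29818653e-01] 32.2
linear [ 0.07  0.03 17.09] turn [ 0.05  0.04 -0.01] dist 17.1 0.1
```

Call:
drive_tool(
  increments=[
    {"linear":[0,0,1],"turn":[0,0,0],"hand":1},
    {"linear":[0,0,3],"turn":[0,0,0],"hand":1},
    {"linear":[0,0,5.5],"turn":[0,0,0],"hand":1},
    {"linear":[0,0,8],"turn":[0,0,0],"hand":1},
    {"linear":[0,0,10.5],"turn":[0,0,0],"hand":1},
    {"linear":[0,0,13],"turn":[0,0,0],"hand":1},
    {"linear":[0,0,15],"turn":[0,0,0],"hand":1},
    {"linear":[0,0,16.4],"turn":[0,0,0],"hand":1},
    {"linear":[0,0,17],"turn":[0,0,0],"hand":1},
    {"linear":[0,0,17],"turn":[0,0,0],"hand":1},
  ],
)

```text
t: 33.2
position: [0.5424, 0.2658, 0.1356]
ee_rot: [3.141, 0.001, 0.429]
contact_force: [0.1, -0.1, -1.3]
width: 0.0281
grasp_force: 59.4
```

Call:
drive_tool(
  increments=[
    {"linear":[0,0,0.15],"turn":[0,0,0],"hand":1},
    {"linear":[0,0,0.3],"turn":[0,0,0],"hand":1},
    {"linear":[0,0,0.45],"turn":[0,0,0],"hand":1},
    {"linear":[0,0,0.6],"turn":[0,0,0],"hand":1},
    {"linear":[0,0,0.6],"turn":[0,0,0],"hand":1},
  ],
)

```text
t: 33.7
position: [0.5424, 0.2665, 0.1302]
ee_rot: [3.141, 0.0, 0.43]
contact_force: [0.1, -0.2, -1.0]
width: 0.0287
grasp_force: 59.4
```

Call:
drive_tool(
  increments=[
    {"linear":[0,0,0.05],"turn":[0,0,0],"hand":1},
    {"linear":[0,0,0.1],"turn":[0,0,0],"hand":1},
    {"linear":[0,0,0.1],"turn":[0,0,0],"hand":1},
  ],
)

```text
t: 34.0
position: [0.5425, 0.2664, 0.1292]
ee_rot: [3.141, 0.0, 0.43]
contact_force: [0.0, 0.1, -1.6]
width: 0.0283
grasp_force: 59.4
```

Call:
drive_tool(
  increments=[
    {"linear":[0,0,0.05],"turn":[0,0,0],"hand":1},
    {"linear":[0,0,0.1],"turn":[0,0,0],"hand":1},
    {"linear":[0,0,0.1],"turn":[0,0,0],"hand":1},
  ],
)

```text
t: 34.3
position: [0.5425, 0.2664, 0.1281]
ee_rot: [3.141, 0.0, 0.43]
contact_force: [1.4, -0.2, -1.4]
width: 0.0285
grasp_force: 59.4
```

Call:
drive_tool(
  increments=[
    {"linear":[0,0,0.05],"turn":[0,0,0],"hand":1},
    {"linear":[0,0,0.08],"turn":[0,0,0],"hand":1},
    {"linear":[0,0,0.08],"turn":[0,0,0],"hand":1},
  ],
)

```text
t: 34.6
position: [0.5426, 0.2665, 0.1275]
ee_rot: [3.141, -0.0, 0.43]
contact_force: [-0.9, 0.7, 0.0]
width: 0.0284
grasp_force: 59.4
```

Call:
drive_tool(
  increments=[
    {"linear":[0,0,0],"turn":[0,0,0],"hand":0.72},
    {"linear":[0,0,0],"turn":[0,0,0],"hand":0.7},
    {"linear":[0,0,0],"turn":[0,0,0],"hand":0.68},
    {"linear":[0,0,0],"turn":[0,0,0],"hand":0.66},
    {"linear":[0,0,0],"turn":[0,0,0],"hand":0.65},
    {"linear":[0,0,0],"turn":[0,0,0],"hand":0.64},
    {"linear":[0,0,0],"turn":[0,0,0],"hand":0.63},
    {"linear":[0,0,0],"turn":[0,0,0],"hand":0.62},
    {"linear":[0,0,0],"turn":[0,0,0],"hand":0.61},
    {"linear":[0,0,0],"turn":[0,0,0],"hand":0.6},
  ],
)

```text
t: 35.6
position: [0.5425, 0.2664, 0.1274]
ee_rot: [3.141, 0.0, 0.43]
contact_force: [0.1, -0.0, -0.2]
width: 0.0346
grasp_force: 0.0
```

Call:
drive_tool(
  increments=[
    {"linear":[0,0,0],"turn":[0,0,0],"hand":0.58},
    {"linear":[0,0,0],"turn":[0,0,0],"hand":0.55},
    {"linear":[0,0,0],"turn":[0,0,0],"hand":0.52},
    {"linear":[0,0,0],"turn":[0,0,0],"hand":0.48},
    {"linear":[0,0,0],"turn":[0,0,0],"hand":0.42},
    {"linear":[0,0,0],"turn":[0,0,0],"hand":0.35},
    {"linear":[0,0,0],"turn":[0,0,0],"hand":0.25},
    {"linear":[0,0,0],"turn":[0,0,0],"hand":0.1},
    {"linear":[0,0,0],"turn":[0,0,0],"hand":0},
    {"linear":[0,0,0],"turn":[0,0,0],"hand":0},
  ],
)

```text
t: 36.6
position: [0.5425, 0.2664, 0.1274]
ee_rot: [3.141, 0.0, 0.43]
contact_force: [0.1, 0.1, 0.6]
width: 0.0853
grasp_force: 0.0
```

Call:
drive_tool(
  increments=[
    {"linear":[0,0,-0.5],"turn":[0,0,0],"hand":0},
    {"linear":[0,0,-1.5],"turn":[0,0,0],"hand":0},
    {"linear":[0,0,-3],"turn":[0,0,0],"hand":0},
    {"linear":[0,0,-5.5],"turn":[0,0,0],"hand":0},
    {"linear":[0,0,-8.5],"turn":[0,0,0],"hand":0},
    {"linear":[0,0,-11.5],"turn":[0,0,0],"hand":0},
    {"linear":[3,0,-14],"turn":[0,0,0],"hand":0},
    {"linear":[6,0,-15],"turn":[0,0,0],"hand":0},
    {"linear":[8,0,-15],"turn":[0,0,0],"hand":0},
    {"linear":[8,0,-15],"turn":[0,0,0],"hand":0},
  ],
)

```text
t: 37.6
position: [0.6169, 0.3006, 0.2777]
ee_rot: [3.141, -0.001, 0.429]
contact_force: [-0.6, 0.5, -0.6]
width: 0.0852
grasp_force: 0.0
```

```bash
python3 - <<'E'
from head import *
print(manip.read_state()["t"]); head("top","t9"); head("wrist","w9")
E
```

```text
37.6
t9 centroid px [204.26829268 211.66463415] n 164 z 0.13386253348332433 circ ((0.5398108959197998, 0.2646034359931946), 0.015865471214056015) mean [0.54034519 0.26446832 0.13339299]
w9 centroid px [317.0261348  270.19257221] n 727 z 0.13269368576575838 circ ((0.5434846878051758, 0.2679271399974823), 0.017626037821173668) mean [0.543224   0.26721894 0.13147846]
```

View pics/w9.png

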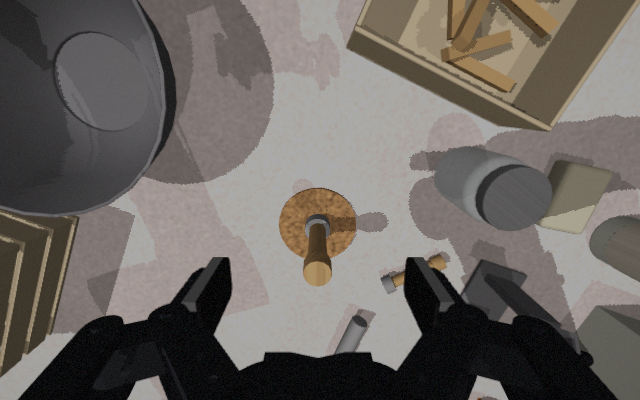

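The stick stands upright near the mat centre, with its foot at (317,228) and head at (317,271). The gripper is clear and the bystanders look undisturbed.

```bash
python3 -c "
from plant import manip
print(manip.hand_in())"
```

```text
the job is handed in; nothing more can be done
None
```

I handed the job in at about 38 s: the reset button was pressed to its stop at roughly 15 N, the stick was drawn back out so the button could spring back (not measured), and the stick stands upright near the centre of the cork mat with everything else apparently undisturbed.

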